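# Unlock the tipping tray and empty the bar ends into the scrap bin

### The job

Pull the spring clip out of the lock pin of the tipping stand and lay it in the steel dish, then tip the tray up by its rear rim until all six bar ends have slid into the scrap bin. Lower the tray gently, without letting it drop, until it lies level on its stand again, leave the clip in the dish, and do not disturb the other things on the bench.

Things in the scene. Friction and masses are not known exactly. Their poses are not given: they have to be found in the camera images.
- station: blue tipping stand fixed to the bench, 185 mm wide (its x) and 180 mm deep (its y), with the tray on it. Origin: on the bench under the middle of the frame; x runs along the tray's hinge, y from the spout towards the tray's rear rim, z up.
- pin (a point): middle of the cross hole (7 mm wide, 7.5 mm high, along the station's y) of the fixed upright lock pin, 16 mm square, beside the tray's rear corner; 171 mm above the bench, the pin's top is 12 mm higher. An ear of the tray, a plate with a window, lies round the pin just under the clip, so the clip bars the tray from rising.
- tray (a joint): tilt of the aluminium tray (0.4 to 0.8 kg) about its hinge (rad): 0 level on the stand, grows as the rear rim rises and the spout dips, stop at 1.0. It turns freely and falls back if let go. Inside 142 mm wide, walls 40 mm high, floor 127 mm above the bench when level. Baffles narrow it to a 79 mm spout towards the station's -y; bar ends may hang up there and need rocking.
- hinge (a point): point on the hinge axis, in the middle of the tray's width, 125 mm above the bench (station frame x 0, y -60 mm); the axis runs along the station's x.
- rim (a point): middle of the rolled outer edge (8 mm thick, 150 mm long along the station's x) of the flange behind the tray's rear wall; moves with the tray. Level: 162 mm above the bench, 200 mm behind and 37 mm above the hinge. The flange is 5 mm thick, stands 36 mm out from the wall and is free underneath, so fingers can go under it from outside, slanting about 45 degrees.
- clip: R-shaped steel spring clip of 5 mm wire, 25 g, lying flat: a round loop 33 mm across and two legs. Origin: centre of the loop; straight leg along its -y, ending 58 mm from the origin. At the start the leg is through the pin's hole, the loop on the station's +y side, 35 mm from the pin. Pulling it 35 to 50 mm along the station's +y frees it. Below the loop and 30 mm to either side is free space.
- dish: shallow rectangular steel dish fixed on the bench, 130 mm (its x) by 110 mm (its y), 22 mm high, 3 mm walls. Origin: centre of its underside.
- bin: grey sheet scrap bin fixed in front of the spout, 230 mm (its x) by 200 mm (its y), 5 mm walls, 70 mm high on the side under the spout (its +y) and 120 mm at the back. Origin: centre of its underside.
- end_round: metal bar end, round slug, diameter 30, height 28 mm, about 50 g, standing in the tray. Origin: centre of its underside.
- end_hex: metal bar end, hexagonal slug, 32 mm over corners, height 24 mm, about 50 g, standing in the tray. Origin: centre of its underside.
- end_block: metal bar end, square block 27 x 27 x 25 mm, about 50 g, standing in the tray. Origin: centre of its underside.
- end_round2: metal bar end, round slug, diameter 30, height 28 mm, about 50 g, standing in the tray. Origin: centre of its underside.
- end_hex2: metal bar end, hexagonal slug, 32 mm over corners, height 24 mm, about 50 g, standing in the tray. Origin: centre of its underside.
- end_block2: metal bar end, square block 27 x 27 x 25 mm, about 50 g, standing in the tray. Origin: centre of its underside.
- sleeve: bystander: black stepped steel sleeve, diameter 68, height 62 mm. Origin: centre of its underside.
- tape: bystander: roll of paper tape lying flat, diameter 64, height 24 mm. Origin: centre of its underside.
- wrench: bystander: open-end spanner lying on the bench, about 180 mm. Origin: centre of its underside.
- jaw: bystander: steel chuck jaw, stepped block 75 x 30 x 42 mm. Origin: centre of its underside.
- brush: bystander: hand brush lying on the bench, about 200 mm. Origin: centre of its underside.
- mandrel: bystander: upright plain steel mandrel, diameter 32, height 70 mm. Origin: centre of its underside.

How it is judged (in metres and radians):
On the way, in this order (a step that is already met when the one before it is completed fails the run):
1. the clip is out of the pin and lies in the dish, let go (x of clip in the frame of dish between -0.063 and 0.063 m and y of clip in the frame of dish between -0.053 and 0.053 m and z of clip in the frame of dish below 0.035 m and contact force between clip and the fingers below 0.05 N), for 0.2 s.
2. the tray is tipped up (more than 0.3 rad) (value of joint tray above 0.3 rad), for 0.05 s.
3. all six bar ends are in the scrap bin (x of end_round in the frame of bin between -0.112 and 0.112 m and y of end_round in the frame of bin between -0.097 and 0.097 m and z of each of end_round, end_hex, end_block, end_round2, end_hex2, end_block2 in the frame of bin below 0.075 m and x of end_hex in the frame of bin between -0.112 and 0.112 m and y of end_hex in the frame of bin between -0.097 and 0.097 m and x of end_block in the frame of bin between -0.112 and 0.112 m and y of end_block in the frame of bin between -0.097 and 0.097 m and x of end_round2 in the frame of bin between -0.112 and 0.112 m and y of end_round2 in the frame of bin between -0.097 and 0.097 m and x of end_hex2 in the frame of bin between -0.112 and 0.112 m and y of end_hex2 in the frame of bin between -0.097 and 0.097 m and x of end_block2 in the frame of bin between -0.112 and 0.112 m and y of end_block2 in the frame of bin between -0.097 and 0.097 m), for 0.2 s.
At the end, for the whole second after the job is handed in: all six bar ends lie at rest within the walls of the scrap bin (origins below 75 mm in the bin), the tray is back within 0.04 rad of level, and the clip lies at rest in the dish (loop centre within its walls and lower than 35 mm) (all of step 3 and x of clip in the frame of dish between -0.063 and 0.063 m and y of clip in the frame of dish between -0.053 and 0.053 m and z of clip in the frame of dish below 0.035 m and value of joint tray below 0.04 rad and linear speed of each of end_round, end_hex, end_block, end_round2, end_hex2, end_block2, clip below 0.05 m/s); the robot touches nothing.
It fails at once if the tray is dropped (falls back faster than 2.5 rad/s) (velocity of joint tray below -2.5 rad/s).
It fails at once if a bystander is disturbed (moved more than 30 mm) (distance of any of sleeve, tape, wrench, jaw, brush, mandrel from where it was at the start of the episode above 0.03 m).
It also fails if it takes over 58 s, if anything falls off the work surface, if the arm or the gripper's body presses on something with over 40 N, if the wrist force passes 120 N, or if a joint passes its speed limit or range.

### The arm

A 7-joint arm with a two-finger parallel gripper is mounted at the origin on the work surface. World frame = base frame: x ahead of the robot, y to its left, z up, the work surface at z = 0. Lengths are in mm, angles in rad, forces in N, time in s.
With the tool pointing down it reaches from about 425 to 950 mm from the base axis. Payload 4.7 kg.
Tool frame: the origin (TCP) lies midway between the tips of the shut fingers; the grasp point (between the pads) lies hold_point_z behind it (hold_point_z is the distance from the TCP to the grasp point, in mm); z points along the fingers, y is the line along which they close (so a half turn about z gives the same grasp; the last joint's range is limited). The gripper opens to 85 mm and grips with 20 to 120 N. Pads are 22 mm wide; open, the fingers measure 114 mm over their backs; the gripper's body (76 mm by 85 mm) begins 54 mm behind the grasp point. The pads swing forward as they close: fully open they stand 13 mm farther back than shut.
Start: joints at [-1.151, 0.469, -0.049, 1.532, 0.024, 1.141, -0.082], TCP at [292.836, 608.19, 231.335] pointing down, gripper open.
Joint ranges: [-2.59, 2.59], [-0.33, 1.99], [-1.39, 1.29], [0.1, 2.45], [-1.04, 4.18], [0.21, 1.99], [-2.66, 2.66]. Speed limits (rad/s): [2.57, 2.57, 3.14, 3.14, 3.14, 3.14, 3.14].

### API

Orientations are given as [roll, pitch, yaw] about the fixed x, y, z axes, in that order (R = Rz(yaw) Ry(pitch) Rx(roll)).
In Python, from plant import goto, line_to, goto_joints, move_gripper, pause, inverse_kinematics, read_state, get_image, camera_params, Unreachable, hand_in, hold_point_z gives the robot as it stands. Calls block until the motion is done:
- goto(position, orientation): joint-space move of the TCP to a pose.
- line_to(position, velocity=150, frame=None, f_stop=None): straight line of the TCP; frame=None keeps the orientation; velocity is the mean speed in mm/s. With f_stop (N) it stops when the force on the tool has changed by that much, and returns True; else False.
- goto_joints(angles): joint-space move.
- move_gripper(opening, force=None): opening from 0.0 (shut) to 1.0 (fully open); force is the grip in N (None keeps the last); returns when the fingers have stopped.
- pause(seconds).
- inverse_kinematics(position, orientation): joint angles nearest the present ones, or None.
- read_state(): the state.
- get_image(name): name is "side" or "top" or "wrist"; returns (picture, depth): 420x560x3 uint8, red, green, blue; 420x560 float32, mm along the optical axis (not along the pixel's ray), 0 where there is no reading.
- camera_params(name): a dict with "intrinsics" (3x3 intrinsics, pixels), "k1" (the pictures are not rectified: a ray, as slopes to the right and down, at radius r is drawn at 1 + k1 r^2 times it, then the intrinsics apply), "cam_to_world" (4x4, takes a point from camera to world coordinates). Camera axes: x right, y down, z forward; pixel columns grow to the right and rows downward; lengths in mm; the calibration is good to about 2 mm. A picture is of the moment at which its call begins: read the wrist's pose just before it. camera_params takes no time and is no camera call; for the wrist camera it gives the pose at the moment of the call.
A pose or a line that the arm cannot do raises Unreachable and nothing moves.
- hand_in(): hands the job in; it is judged then, once.
The state is a dict: "time": time; "joints": joint angles; "qvel": joint speeds; "effort": joint torques, N m; "ee_pos": TCP position; "tcp_rot": TCP orientation; "force": force on the tool from outside, world axes, zero at the start; "torque": the same for the moment, N m; "width": opening from 0.0 (shut) to 1.0 (fully open); "grasp_force": force on a finger pad.
Only numpy, scipy, OpenCV 4.12 (cv2) and the standard library are available. Lean on these libraries where they do the work, as an engineer would, in place of code of your own. Each camera call takes 0.05 s, during which the arm holds its last target. There are 200 camera calls.

## Working session

There is one attempt and no reset: what is moved stays moved. The work goes in short steps, each a Python script; the robot and the scene stay as the last script left them, time stands still between calls to the robot, and variables do not carry over. Pictures are saved under pics/ and viewed, at most 10 in all, crops included, and the job is handed in when it is done.

```bash
mkdir -p pics; ls; cat > h.py <<'E'
import numpy as np, cv2
from plant import *
def save(name,img): cv2.imwrite('pics/'+name,cv2.cvtColor(img,cv2.COLOR_RGB2BGR))
def cloud(name):
    p=camera_params(name); img,d=get_image(name)
    K=np.array(p['intrinsics']);T=np.array(p['cam_to_world']);k1=p['k1']
    h,w=d.shape; v,u=np.mgrid[:h,:w].astype(np.float64)
    pts=np.stack([u,v],-1).reshape(-1,1,2)
    n=cv2.undistortPoints(pts,K,np.array([k1,0,0,0,0.])).reshape(h,w,2)
    c=np.concatenate([n*d[...,None],d[...,None]],-1)
    W=c@T[:3,:3].T+T[:3,3]; W[d==0]=np.nan
    return img,W,n,T
E
python3 - <<'E'
from h import *
print(hold_point_z, read_state())
for n in ('top','side'):
    img,W,nn,T=cloud(n); save(n+'0.png',img); np.savez('pics/'+n,img=img,W=W,n=nn,T=T); print(n,T.round(3).tolist())
E
```

```text
pics
18.700000000000003 {'time': 0.0, 'joints': array([-1.15089164,  0.46948153, -0.04861992,  1.53372584,  0.02409548,
        1.14101023, -0.08231612]), 'qvel': array([-0.00103861, -0.00183402, -0.00248653,  0.00052407,  0.00083701,
       -0.00011287, -0.00103669]), 'effort': array([ 5.95371876e-04, -5.10301352e+01, -4.66904417e-02, -2.37722433e+01,
        1.05813573e-02,  7.36810587e-03, -1.11579712e-05]), 'ee_pos': array([292.58898822, 607.6177904 , 230.22097364]), 'tcp_rot': array([-3.13955418e+00,  6.11358776e-05,  2.69282464e+00]), 'force': array([ 0.19542499, -0.2608822 ,  0.15795668]), 'torque': array([0.01039393, 0.01150105, 0.00329827]), 'grasp_force': 0.0, 'width': 1.0013925723040664}
top [[-0.001, -0.987, 0.158, 367.655], [-1.0, 0.001, 0.001, 36.553], [-0.001, -0.158, -0.987, 1259.923], [0.0, 0.0, 0.0, 1.0]]
side [[-0.994, -0.034, 0.1, 466.209], [-0.103, 0.535, -0.839, 1007.124], [-0.025, -0.844, -0.536, 731.477], [0.0, 0.0, 0.0, 1.0]]
```

```bash
sleep 1; ls pics
```

```text
side.npz
side0.png
top.npz
top0.png
```

View pics/top0.png

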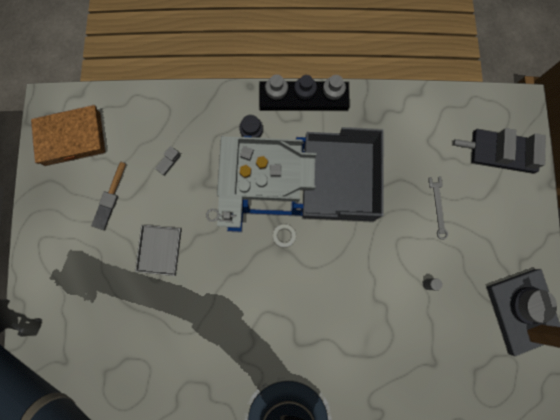

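View pics/side0.png

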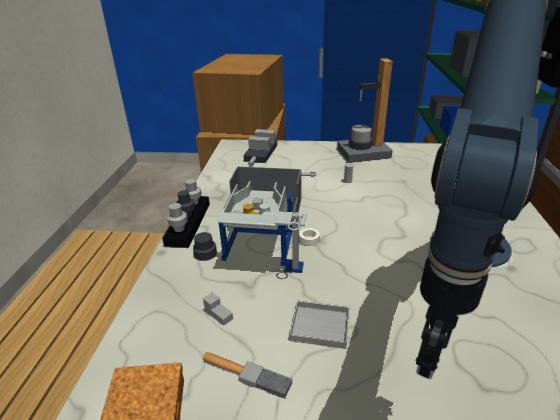

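The top view shows the tray with its rear flange at about (229,185) px, the pin at (228,215), the clip loop at (212,214) and the bin at (343,175). The dish is at (159,250), the tape at (284,236) and the sleeve at (251,125). The side view agrees, with the clip loop at (294,226).

```bash
python3 - <<'E'
from h import *
t=np.load('pics/top.npz');W=t['W'];img=t['img']
for (u,v,n) in [(229,160,'flange'),(222,160,'fl-left'),(228,215,'pin'),(212,214,'loop'),(159,250,'dish'),(340,175,'bin'),(284,228,'tape'),(251,125,'sleeve')]:
    print(n,W[v,u].round(0))
# flange/rim: points at z 150..175 with left edge
Z=W[...,2]
m=(Z>152)&(Z<200)&(W[...,1]>0); m[:, :190]=0;m[:,310:]=0
P=W[m]; print(len(P))
sub=np.zeros_like(m);sub[130:230,205:245]=1
# rim edge: for each row leftmost col with z in 154..172
e=[]
for v in range(135,228,4):
    c=np.where((Z[v,200:245]>145))[0]
    if len(c): print(v,c[0]+200,W[v,c[0]+200].round(0),W[v,min(c[0]+203,559)].round(0), W[v,c[0]+209].round(0))
# dish
n=t['n'];T=t['T']
save('crop.png',cv2.resize(img[120:240,190:320],None,fx=5,fy=5,interpolation=cv2.INTER_CUBIC))
s=np.load('pics/side.npz')
save('crop2.png',cv2.resize(s['img'][180:290,210:330],None,fx=5,fy=5,interpolation=cv2.INTER_CUBIC))
E
```

```text
flange [nan nan nan]
fl-left [667. 164. 164.]
pin [526. 145. 186.]
loop [556. 208.  -2.]
dish [455. 354.   2.]
bin [ 666. -151.    4.]
tape [514.   8.  22.]
sleeve [793.  98.  63.]
2538
139 221 [721. 168. 164.] [721. 160. 164.] [720. 145. 167.]
143 221 [711. 168. 163.] [710. 160. 165.] [709. 144. 168.]
147 220 [700. 170. 162.] [700. 162. 163.] [699. 147. 166.]
151 220 [690. 170. 161.] [690. 162. 163.] [689. 147. 166.]
155 220 [678. 169. 167.] [680. 162. 161.] [678. 147. 167.]
159 220 [670. 169. 161.] [670. 162. 160.] [668. 146. 167.]
163 219 [658. 171. 166.] [658. 163. 167.] [658. 149. 166.]
167 219 [648. 171. 165.] [648. 163. 165.] [648. 149. 166.]
171 219 [639. 171. 163.] [638. 163. 165.] [638. 148. 166.]
175 219 [629. 171. 162.] [628. 163. 167.] [627. 148. 167.]
179 218 [618. 173. 165.] [618. 165. 165.] [618. 151. 166.]
183 218 [608. 173. 165.] [608. 165. 165.] [608. 151. 164.]
187 218 [599. 173. 162.] [598. 165. 166.] [598. 150. 163.]
191 217 [589. 175. 159.] [588. 167. 164.] [588. 153. 165.]
195 217 [579. 175. 160.] [578. 167. 163.] [578. 152. 164.]
199 219 [567. 169. 169.] [568. 162. 168.] [567. 147. 168.]
203 219 [558. 169. 168.] [558. 162. 167.] [558. 147. 167.]
207 219 [547. 168. 171.] [549. 162. 163.] [548. 147. 166.]
211 208 [538. 195. 169.] [565. 212.  -3.] [537. 173. 172.]
215 206 [527. 199. 174.] [553. 217.   0.] [553. 200.  -1.]
219 207 [519. 197. 167.] [518. 190. 168.] [518. 175. 171.]
223 217 [509. 173. 166.] [509. 166. 167.] [509. 151. 166.]
227 235 [499. 129. 168.] [499. 122. 168.] [520. 119.  -4.]
```

View pics/crop.png

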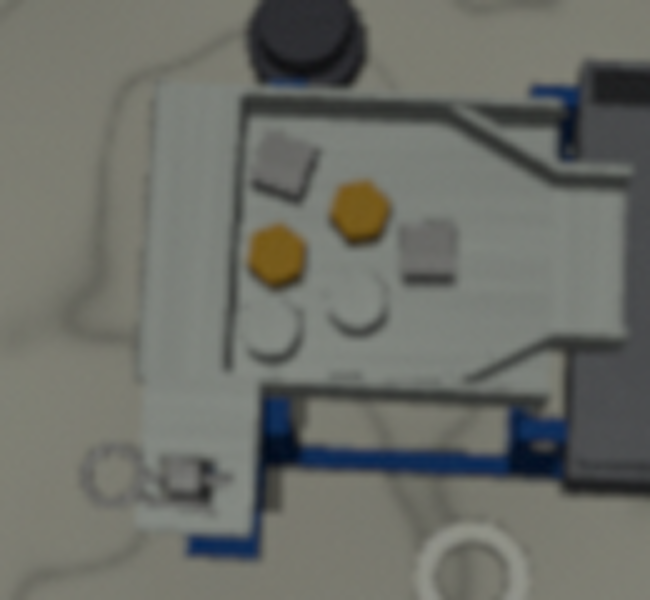

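View pics/crop2.png

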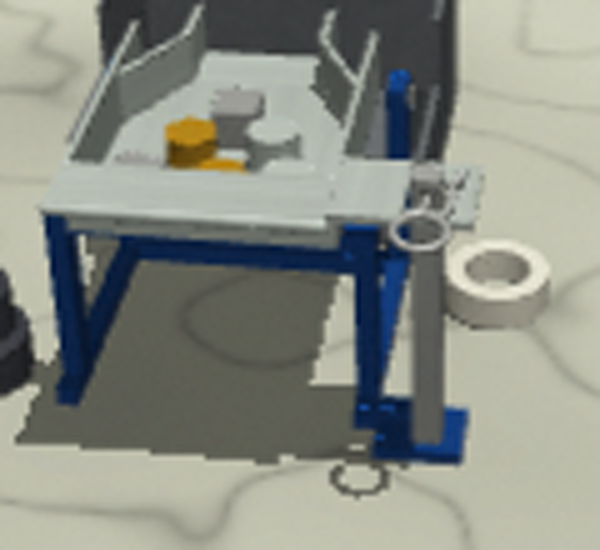

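The crops show the pin at about (227,215) px and the loop centre at (213,214.6) in the top view. In the side view the loop centre is at (294,226). Next I'll compute the frames and check reachability.

```bash
cat >> h.py <<'E'
from scipy.spatial.transform import Rotation as Rn
YAW=-0.046
def rot(e,sgn=1,yaw=YAW):
    "tool points along station -y, e rad below horizontal; closes along station x"
    S=Rn.from_euler('z',yaw).as_matrix()
    z=S@np.array([0,-np.cos(e),-np.sin(e)]); y=sgn*S[:,0]
    return Rn.from_matrix(np.column_stack([np.cross(y,z),y,z])).as_euler('xyz').tolist(), z
E
python3 - <<'E'
from h import *
D={n:np.load(f'pics/{n}.npz') for n in('top','side')}
def ray(n,u,v,z):
    d=D[n];nn=d['n'][int(round(v)),int(round(u))]; nn=cv2.remap(d['n'].astype(np.float32),np.float32([[u]]),np.float32([[v]]),1)[0,0]
    r=d['T'][:3,:3]@[*nn,1];c=d['T'][:3,3]; return (c+r*(z-c[2])/r[2]).round(1)
print('loop',ray('top',213,214.6,171),ray('side',294,226.2,171))
print('pin',ray('top',190+185/5,120+478/5,183))
W=D['top']['W'];Z=W[...,2]
e=[]
for v in range(139,197,2):
    c=np.where(Z[v,200:245]>145)[0][0]+200; e.append(ray('top',c-.0,v,162)[:2])
e=np.array(e); p=np.polyfit(e[:,0],e[:,1],1); print('rim slope',p, 'y@648',np.polyval(p,648))
# side rim ends
img=D['top']['img']
m=(Z>10)&(Z<32); m[:215]=0;m[290:]=0;m[:,:125]=0;m[:,195:]=0
P=W[m][:,:2].astype(np.float32); print('dish',len(P),cv2.minAreaRect(P))
for e_ in (.785,.9,1.05,np.pi/2):
  for s in (1,-1):
    o,z=rot(e_,s)
    for name,p in (('clip',[525,187,145]),('dish',[455,370,40]),('rim',[648,170,155]),('rimup',[640,45,310])):
        q=inverse_kinematics(p,o); print(round(e_,2),s,name,None if q is None else np.round(q,2))
E
```

```text
loop [528.8 182.5 171. ] [528.2 190.8 171. ]
pin [524.5 147.4 183. ]
rim slope [-4.75642784e-02  2.02033070e+02] y@648 171.21141757594322
dish 303 ((454.87213134765625, 354.7179260253906), (112.10266876220703, 132.23776245117188), 84.25789642333984)
0.79 1 clip [-1.04  0.68  0.48  1.71  0.33  1.31 -0.79]
0.79 1 dish [-1.18  0.91  0.37  1.52  0.17  1.4  -0.98]
0.79 1 rim [-0.89  0.81  0.52  1.45  0.32  1.37 -0.62]
0.79 1 rimup [-0.86  0.58  0.66  1.51  0.41  1.42 -0.41]
0.79 -1 clip [-0.51  0.66 -0.3   1.68  0.67  1.53  2.02]
0.79 -1 dish [-0.76  0.9  -0.32  1.49  0.57  1.57  1.8 ]
0.79 -1 rim [-0.42  0.77 -0.27  1.42  0.75  1.6   2.19]
0.79 -1 rimup [-0.27  0.53 -0.26  1.47  0.77  1.65  2.43]
0.9 1 clip [-1.01  0.63  0.48  1.74  0.28  1.24 -0.75]
0.9 1 dish [-1.16  0.84  0.36  1.58  0.14  1.29 -0.97]
0.9 1 rim [-0.86  0.76  0.5   1.48  0.26  1.31 -0.58]
0.9 1 rimup [-0.82  0.54  0.63  1.51  0.34  1.39 -0.37]
0.9 -1 clip [-0.48  0.61 -0.29  1.71  0.61  1.43  2.06]
0.9 -1 dish [-0.73  0.84 -0.32  1.55  0.54  1.45  1.81]
0.9 -1 rim [-0.4   0.73 -0.26  1.45  0.68  1.5   2.23]
0.9 -1 rimu
[... 249 characters left out ...]
1  0.25  1.36 -0.32]
1.05 -1 clip [-0.43  0.54 -0.28  1.75  0.54  1.29  2.13]
1.05 -1 dish [-0.69  0.77 -0.32  1.63  0.5   1.29  1.84]
1.05 -1 rim [-0.35  0.67 -0.25  1.48  0.58  1.38  2.29]
1.05 -1 rimup [-0.22  0.45 -0.19  1.48  0.55  1.49  2.56]
1.57 1 clip [-0.69  0.38  0.35  1.92 -0.17  0.86 -0.3 ]
1.57 1 dish [-0.9   0.56  0.2   1.92 -0.16  0.68 -0.65]
1.57 1 rim [-0.57  0.54  0.36  1.64 -0.22  1.   -0.18]
1.57 1 rimup [-0.51  0.38  0.52  1.54 -0.2   1.27 -0.01]
1.57 -1 clip [-0.19  0.39 -0.28  1.89  0.14  0.88  2.55]
1.57 -1 dish [-0.46  0.59 -0.39  1.89  0.33  0.73  2.05]
1.57 -1 rim [-0.12  0.55 -0.29  1.61  0.18  1.01  2.63]
1.57 -1 rimup [ 0.6   0.62 -1.18  1.47  0.57  1.43  2.5 ]
```

```bash
python3 - <<'E'
from h import *
o,_=rot(np.pi/2)
goto([527,210,250],o)
print(read_state()['time'],read_state()['ee_pos'])
img,W,n,T=cloud('wrist'); save('w1.png',img); np.savez('pics/wrist',img=img,W=W,n=n,T=T)
E
```

```text
1.7917 [526.42567861 212.17453177 249.7649214 ]
```

View pics/w1.png

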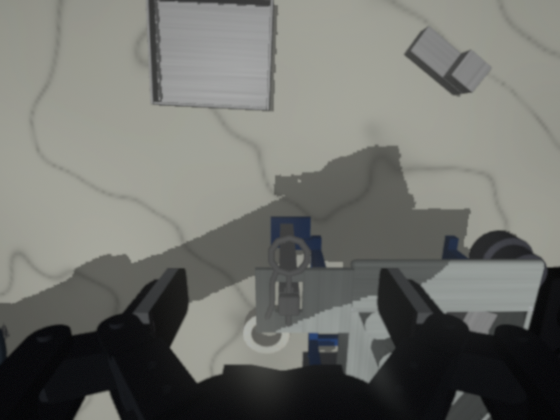

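The wrist view shows the loop centre at (291,256) px, the pin top at (289,296) and the rim edge running from about (355,263) to (540,261).

```bash
python3 - <<'E'
from h import *
d=np.load('pics/wrist.npz')
def ray(u,v,z):
    r=d['T'][:3,:3]@[*d['n'][v,u],1];c=d['T'][:3,3]; return (c+r*(z-c[2])/r[2]).round(1)
print('loop',ray(291,256,171),'L/R',ray(269,256,171),ray(312,256,171),'pin',ray(289,297,183))
for u in (370,420,480,530):
    z=d['W'][240:300,u,2]; v=240+np.where(z>145)[0][0]; print('rim',u,v,ray(u,v,162))
E
```

```text
loop [530.2 187.3 171. ] L/R [514. 188. 171.] [545.8 186.7 171. ] pin [527.6 160.2 183. ]
rim 370 259 [591.4 178.2 162. ]
rim 420 260 [630.5 175.6 162. ]
rim 480 260 [678.1 173.3 162. ]
rim 530 259 [718.5 172.2 162. ]
```

```bash
python3 - <<'E'
from h import *
def st(t):
    s=read_state();print(t,round(s['time'],2),s['ee_pos'].round(1),s['force'].round(1),round(s['width'],3),round(s['grasp_force'],1))
move_gripper(0.75)
line_to([529.5,192,200]); print(line_to([529.5,192,147],velocity=80,f_stop=8)); st('down')
move_gripper(0.0,50); st('grip')
line_to([529.5+.046*60,252,147],velocity=80); st('pulled')
img,W,n,T=cloud('side'); print('w',read_state()['width']); save('s2.png',cv2.resize(img[170:300,220:350],None,fx=4,fy=4))
E
```

```text
False
down 3.51 [529.9 192.1 147.3] [ 0.1 -0.3 -0.9] 0.747 0.0
grip 3.92 [529.8 192.1 147.5] [1.5 0.3 1.2] 0.341 49.1
pulled 4.83 [532.3 251.3 146.9] [ 0.2 -0.5  0.3] 0.339 49.3
w 0.3426102553476947
```

View pics/s2.png

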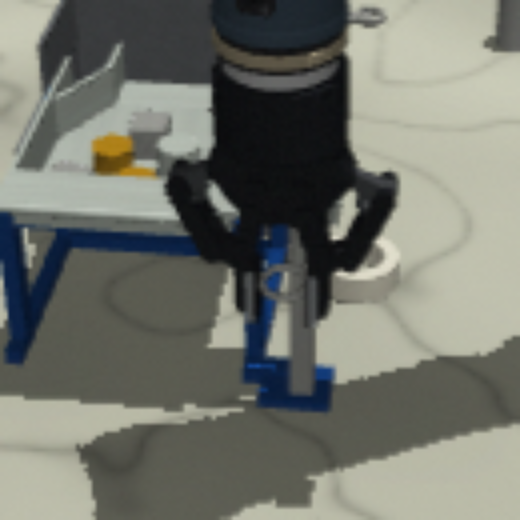

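The gripper holds the loop, level between the fingers and clear of the pin. Next: place it in the dish.

```bash
python3 - <<'E'
from h import *
def st(t):
    s=read_state();print(t,round(s['time'],2),s['ee_pos'].round(1),s['force'].round(1),round(s['width'],3),round(s['grasp_force'],1))
o,_=rot(np.pi/2,1,-0.08)
line_to([500,320,160],velocity=200); goto([457,379,110],o); st('over')
line_to([457,379,35],velocity=120); print(line_to([457,379,5],velocity=40,f_stop=5)); st('low')
move_gripper(0.6); st('open'); 
line_to([457,379,120],velocity=150)
o2,z=rot(.785); goto([560,400,300],o2); st('away')
img,W,n,T=cloud('top'); save('t3.png',cv2.resize(img[210:290,120:230],None,fx=5,fy=5))
E
```

```text
over 5.85 [456.8 377.9 108.9] [ 1.  -0.1 -0.2] 0.345 49.3
False
low 7.53 [457.2 379.1   5.1] [-1.1  0.2 -0.8] 0.339 49.3
open 7.87 [457.1 379.1   5.2] [-0.  -0.3 -0.3] 0.603 0.0
away 9.74 [559.9 399.1 298.5] [ 0.9 -0.4 -0.4] 0.597 0.0
```

View pics/t3.png

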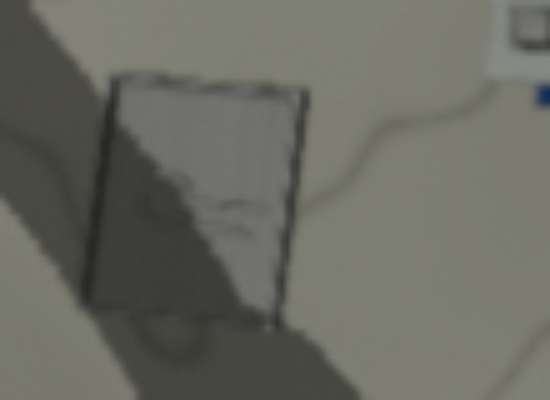

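The clip lies inside the dish, with the loop near crop (170,195) and the legs near (250,215). Now I'll hook the closed fingers under the rim and lift along the arc.

```bash
cat >> h.py <<'E'
B=np.array([648.,169.,162.]); YS=np.array([-np.sin(YAW),np.cos(YAW),0]); UZ=np.array([0,0,1.]); H=B-200*YS-37*UZ
def pose(th,c=0.0,L=20.):
    "TCP with the rim bead on the fingers' upper face; c = clearance below it"
    e=.785+.25*max(th,0); o,d=rot(e); n=np.cos(e)*UZ-np.sin(e)*YS
    a=th+np.arctan2(37,200); r=np.hypot(200,37)
    return H+r*(np.cos(a)*YS+np.sin(a)*UZ)+L*d-(15+c)*n, o, d, n
def tilt(a,b,c,v=120):
    for th in np.linspace(a,b,max(2,int(np.ceil(abs(b-a)/.1))+1))[1:]:
        p,o,_,_=pose(th,c); line_to(p,velocity=v,frame=o)
def st(t):
    s=read_state();print(t,round(s['time'],2),s['ee_pos'].round(1),s['force'].round(1),round(s['width'],3))
E
python3 - <<'E'
from h import *
move_gripper(0.0)
p,o,d,n=pose(0,25); goto(p-90*d,o); st('pre')
print(line_to(p,velocity=120,f_stop=6)); st('under')
q,_,_,_=pose(0,-12); hit=line_to(q,velocity=30,f_stop=4); st('contact')
print(hit,'c=',(p-read_state()['ee_pos'])@n+25)
img,W,_,_=cloud('side'); save('s4.png',cv2.resize(img[150:300,190:340],None,fx=4,fy=4))
E
```

```text
pre 11.18 [651.6 249.  183.7] [-0.6 -0.1  0.3] -0.003
False
under 12.08 [649.1 184.3 120. ] [ 0.   0.2 -0.2] 0.004
contact 12.93 [647.6 166.  136.7] [ 0.6  1.2 -0.7] -0.002
True c= 0.7315054465548947
```

View pics/s4.png

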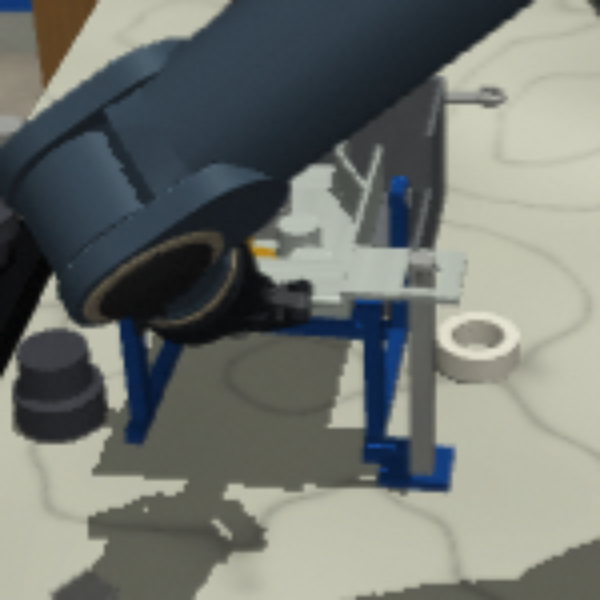

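Contact came within 1 mm of the prediction. The picture shows the hand at the rim around crop (290,300). Lifting.

```bash
python3 - <<'E'
from h import *
for a,b in ((0,.2),(.2,.4),(.4,.6),(.6,.8),(.8,.92)):
    tilt(a,b,0); st(b)
pause(.7); st('w')
img,W,_,_=cloud('top')
save('t5.png',cv2.resize(img[110:240,200:400],None,fx=4,fy=4,interpolation=cv2.INTER_CUBIC))
E
```

```text
0.2 13.62 [647.8 156.2 176.2] [ 0.2  4.3 -3.9] -0.001
0.4 14.25 [647.  138.  211.5] [ 3.3  4.3 -3.4] 0.006
0.6 14.88 [645.4 113.1 243. ] [ 1.4  3.3 -2.7] -0.0
0.8 15.66 [644.1  82.8 269.5] [ 0.8  2.  -1.3] -0.005
0.92 16.16 [643.2  62.6 281.8] [-0.2  2.1 -0.3] 0.0
w 16.86 [643.2  63.  281.7] [1.  1.7 0.4] -0.004
```

View pics/t5.png

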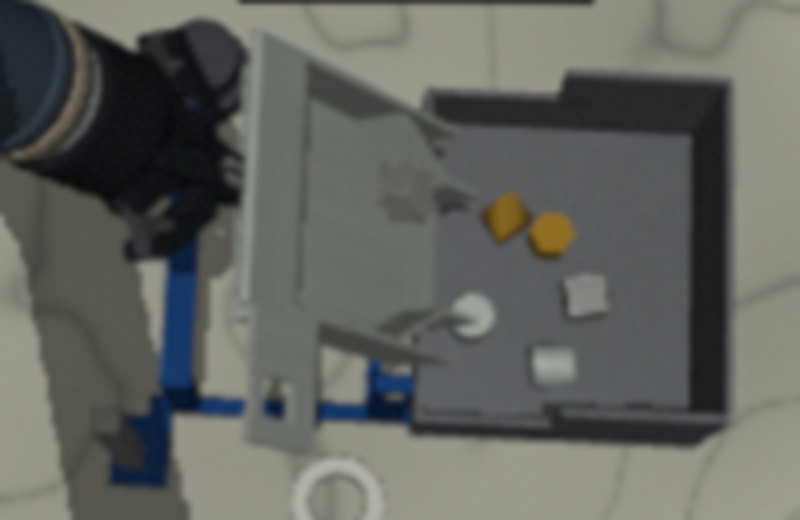

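Five ends are in the bin. One block hangs at the upper baffle, at crop (405,190) or px (301,157). I'll rock the tray and compare images to see whether it falls.

```bash
cat >> h.py <<'E'
def check():
    img,W,_,_=cloud('top'); Z=W[...,2]
    binr=(slice(143,211),slice(318,372))
    g=img[binr].astype(int); m=((g.max(2)>115)&(Z[binr]<80)).astype(np.uint8)
    n,_,s,c=cv2.connectedComponentsWithStats(m); 
    print('bin',[(int(a[4]),(b+[318,143]).round(0).tolist()) for a,b in zip(s[1:],c[1:]) if a[4]>12])
    return img
E
python3 - <<'E'
from h import *
a=check()
for k in range(2):
    tilt(.92,.55,0,200); tilt(.55,.95,0,300); 
    tilt(.95,.92,0); pause(.4); b=check()
    r=(slice(130,185),slice(280,312)); print('diff',np.abs(a[r].astype(int)-b[r]).max(2).max(), np.argwhere(np.abs(a.astype(int)-b).max(2)[r]>25).mean(0)+[130,280] if (np.abs(a.astype(int)-b).max(2)[r]>25).any() else None); st(k)
cv2.imwrite('pics/t6raw.png',b)
E
```

```text
bin [(44, [326.0, 163.0]), (82, [338.0, 167.0]), (79, [346.0, 183.0]), (48, [320.0, 188.0]), (84, [338.0, 201.0])]
bin [(45, [326.0, 163.0]), (82, [338.0, 167.0]), (78, [346.0, 183.0]), (48, [320.0, 188.0]), (82, [338.0, 201.0])]
diff 7 None
0 19.66 [642.9  62.8 281.5] [ 0.6  1.5 -2.2] -0.001
bin [(44, [326.0, 163.0]), (82, [338.0, 167.0]), (76, [346.0, 183.0]), (47, [320.0, 188.0]), (84, [338.0, 201.0])]
diff 8 None
1 22.36 [642.9  62.7 281.5] [-0.5  0.9 -3. ] -0.002
```

```bash
python3 - <<'E'
from h import *
a=check()
def leap(th,c,v):
    p,o,_,_=pose(th,c); line_to(p,velocity=v,frame=o)
for k,(lo,v) in enumerate(((.6,400),(.45,500))):
    tilt(.92,lo,0,250); leap(.97,0,v); st('top'); pause(.3); leap(.92,0,100); b=check()
    D=np.abs(a.astype(int)-b).max(2)[130:185,270:312]; print('diff',D.max(),(D>25).sum()); st(k)
save('t7.png',cv2.resize(b[130:200,270:350],None,fx=7,fy=7,interpolation=cv2.INTER_CUBIC))
img,W,_,_=cloud('side'); save('s7.png',cv2.resize(img[150:260,220:320],None,fx=6,fy=5))
cv2.imwrite('pics/both.png',np.hstack([cv2.resize(cv2.imread('pics/t7.png'),(400,400)),cv2.resize(cv2.imread('pics/s7.png'),(400,400))]))
E
```

```text
bin [(45, [326.0, 163.0]), (82, [338.0, 167.0]), (75, [346.0, 183.0]), (48, [320.0, 188.0]), (82, [338.0, 201.0])]
top 23.74 [642.6  51.1 288.8] [-0.2  0.5 -0.1] 0.001
bin [(44, [326.0, 163.0]), (84, [338.0, 167.0]), (78, [346.0, 183.0]), (48, [320.0, 188.0]), (84, [338.0, 201.0])]
diff 25 0
0 24.34 [643.2  64.1 280.8] [ 1.1  2.2 -1.4] -0.002
top 25.95 [642.6  51.  289.5] [ 1.   1.3 -0.3] -0.002
bin [(43, [326.0, 163.0]), (84, [338.0, 167.0]), (78, [346.0, 183.0]), (48, [320.0, 188.0]), (81, [338.0, 201.0])]
diff 26 3
1 26.55 [643.1  64.1 280.7] [ 0.7  1.4 -1.3] -0.001
```

View pics/both.png

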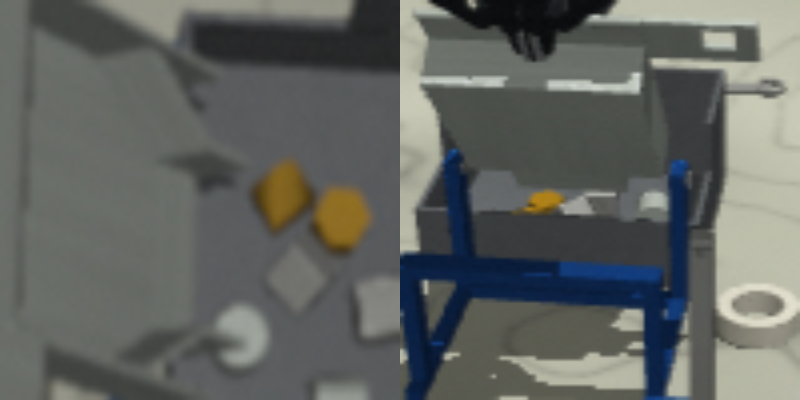

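The block is now in the bin at top-view px (329,179), and the tray is empty with the patch at the baffle gone. All six ends are in. Lowering the tray.

```bash
python3 - <<'E'
from h import *
tilt(.92,0,0,90); st('low')
p,o,d,n=pose(0,25); line_to(p,velocity=30); st('clear')
line_to(p-150*d,velocity=150); goto([500,450,300],o); pause(.5); st('away')
img,W,_,_=cloud('top'); Z=W[...,2]
print('tray rear z',np.nanmedian(Z[150:190,222:228]),'ear',W[223,220].round(0))
for u,v in ((326,163),(338,167),(346,183),(319,188),(338,201),(329,179)): print(W[v,u].round(0),img[v,u])
b=W[143:211,312:372][Z[143:211,312:372]>14]; 
Zb=((Z>16)&(Z<60)).astype(np.uint8); Zb[:143]=0;Zb[211:]=0;Zb[:,:309]=0;Zb[:,372:]=0
k,_,s,c=cv2.connectedComponentsWithStats(Zb); print([(int(a[4]),q.round(0).tolist()) for a,q in zip(s[1:],c[1:]) if a[4]>10])
# dish
m=np.zeros(Z.shape,bool);m[228:272,142:178]=1
print('dish clip max z',np.nanmax(np.where(m,Z,np.nan)))
E
```

```text
low 30.13 [647.3 164.7 136.5] [-2.2 -0.4 -4. ] -0.002
clear 31.12 [648.7 182.9 119.8] [-0.3 -0.  -0.2] 0.002
away 33.7 [500.2 449.8 300. ] [-0.4 -0.4 -0.1] 0.004
tray rear z 165.1989510905903 ear [509. 166. 168.]
[ 692. -108.   38.] [107  81  25]
[ 683. -143.   29.] [116  89  26]
[ 637. -163.   30.] [108 108 105]
[623. -88.  31.] [130 135 128]
[ 586. -139.   34.] [130 134 128]
[ 648. -116.   34.] [92 93 89]
[(326, [331.0, 170.0]), (111, [345.0, 184.0]), (78, [318.0, 189.0]), (116, [337.0, 201.0])]
dish clip max z 27.10270455586374
```

The tray is level, with its rear edge at 165 mm as before. All six ends are low in the bin at 29–38 mm, and the clip is in the dish.

```bash
python3 -c "
from h import *
print(hand_in())"
```

```text
the job is handed in; nothing more can be done
None
```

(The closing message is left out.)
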